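Press a finished load cell on the spring check stage

TASK

Slide the vise's jaw wide open by its red-capped post, lift the finished load cell out and set it upright and flat inside the yellow-rimmed nest of the check jig. Then press the cell and the spring-loaded stage under it about halfway down (12 mm), so that the orange pointer stands in the green band, never pushing it to the bottom. The job ends holding: finish with the gripper on the cell, still keeping it pressed there, with the vise left open and the tape, marker and black box left where they are.

Things in the scene. Friction and masses are not known exactly. Their poses are not given: they have to be found in the camera images.
- vise: Blue vise fixed to the bench. Origin: mid underside, z up. Bed 175 (x) x 90 (y) mm, top at 14 mm. Fixed blue jaw at +x: face at x = 67.5 mm, 80 mm wide, top at 40 mm. Dark sliding jaw (same width and top): face at x = 2.5 mm when shut, opens towards -x; its steel toe reaches 6 mm over the cell's foot, so the cell cannot rise before the jaw opens
- jaw (a joint): Opening of the vise's sliding jaw in m: starts near 0 (clamping, 0 to 2 mm), 0.04 fully open (towards the vise's -x). About 3 N of friction; it stays where it is left
- jaw_post (a point): Top centre of the upright round post on the sliding jaw, by which it is moved: post 16 mm in diameter (the red cap 19 mm, the top 12 mm), 50 mm tall above the jaw, top 90 mm above the bench. 55 mm from the cell's centre, towards the vise's -x, while the jaw is shut. Axes as vise
- cell: Loose aluminium S-type load cell, 0.3 kg. Origin: centre of underside, z up. Foot 64 (x) x 44 (y) x 8 mm; slotted block 46 (x) x 24 (y) mm from 8 to 72 mm up, to be gripped above the jaws across its 24 mm; 16 mm brass stud on top (to 80 mm); connector on the +x face. Starts on the vise's bed, x along the vise's x, centre at vise x = 35 mm, y up to 8 mm either side
- jig: Grey check jig fixed to the bench, base 130 (x) x 120 (y) x 12 mm. Origin: on the bench under the nest's centre, z up. Gauge post 10 mm square, 70 mm tall, at x = 60, y = 24 mm: green band 42 to 50 mm above the bench, red below, white above. The stage's orange pointer beside it is 58 mm above the bench at rest, mid-green when the stage is 12 mm down
- nest (a point): Centre of the floor of the nest on the spring-loaded stage, 62 mm above the bench at rest; it goes down with the stage. The nest is a 72 (x) x 52 (y) mm pocket inside a yellow rim 5 mm high and 4 mm thick, for the cell's foot, long side along x, either way round. Axes as jig
- stage (a joint): How far the spring-loaded stage is pressed down, in m: 0 at rest, 0.024 at the bottom stop. The spring pushes up with about 7 N at rest and 0.6 N more for each mm (about 14 N at 12 mm); the cell's own weight does not move it
- tape: Bystander: yellow roll of tape lying flat, 90 mm across, 36 mm high. Origin: centre of its underside
- marker: Bystander: marker pen lying on the bench, 135 mm long, 18 mm thick. Origin: at its underside, about mid-length
- jbox: Bystander: open black junction box 110 x 80 x 45 mm with a green board in it. Origin: centre of its underside
Not all that is in view belongs to the job. What is meant by the vise is not pink or turquoise, and is the larger of those in its own colour.

How it is judged (in metres and radians):
On the way, in this order (a step that is already met when the one before it is completed fails the run):
1. the vise's jaw is opened by more than 25 mm (value of joint jaw above 0.025 m), for 0.2 s.
2. the cell is lifted out of the vise in the gripper, its underside more than 45 mm above the bench and touching nothing else (height (world z) of cell above 0.045 m and contact force between the fingers and cell above 1 N and contact force between cell and vise below 0.3 N and contact force between cell and jig below 0.3 N), for 0.1 s.
At the end, for the whole second after the job is handed in: Gripper still on the cell (over 2 N), which stands still in the nest: foot on its floor (3 mm), upright (0.08 rad), centred (8 mm), aligned (0.2 rad, either way round). The cell, not the arm, holds the stage down (over 6 N) at 8 to 16 mm of travel; the vise jaw is open over 20 mm (value of joint stage between 0.008 and 0.016 m and z of cell in the frame of nest between -0.003 and 0.003 m and horizontal distance between cell and nest below 0.008 m and angle between the x axis of cell and the x axis of nest, either way round below 0.2 rad and angle between cell's own z axis and vertical below 0.08 rad and contact force between the fingers and cell above 2 N and contact force between cell and jig above 6 N and contact force between the arm and jig below 0.5 N and value of joint jaw above 0.02 m and linear speed of cell below 0.01 m/s); the arm keeps its last pose, push and grip.
It fails at once if the stage is pushed to the bottom (more than 22 mm) (value of joint stage above 0.022 m).
It fails at once if the roll of tape is moved by more than 30 mm (distance of tape from where it was at the start of the episode above 0.03 m).
It fails at once if the marker is moved by more than 30 mm (distance of marker from where it was at the start of the episode above 0.03 m).
It fails at once if the black box is moved by more than 30 mm (distance of jbox from where it was at the start of the episode above 0.03 m).
It also fails if it takes over 48 s, if anything falls off the work surface, if the arm or the gripper's body presses on something with over 40 N, if the wrist force passes 120 N, or if a joint passes its speed limit or range.

ROBOT

A 7-joint arm with a two-finger parallel gripper is mounted at the origin on the work surface. World frame = base frame: x ahead of the robot, y to its left, z up, the work surface at z = 0. Lengths are in m, angles in degrees, forces in N, time in s.
With the tool pointing down it reaches from about 0.425 to 0.8 m from the base axis. Payload 8.3 kg.
Tool frame: the origin (TCP) lies at the very end of the fingers, on their centre line; the grasp point (between the pads) lies 19 mm behind it; z points along the fingers, y is the line along which they close (so a half turn about z gives the same grasp; the last joint's range is limited). The gripper opens to 85 mm and grips with 20 to 120 N. Pads are 22 mm wide; open, the fingers measure 114 mm over their backs; the gripper's body (76 mm by 85 mm) begins 54 mm behind the grasp point. The pads swing forward as they close: fully open they stand 13 mm farther back than shut.
Start: joints at [72.485, 21.967, 0.94, 78.501, -0.361, 79.538, -2.664], TCP at [0.15, -0.607, 0.231] pointing down, gripper open.
Joint ranges: [-169.22, 169.22], [-14.56, 117.87], [-87.37, 89.26], [10.42, 133.3], [-82.24, 262.24], [0.94, 117.77], [-172.7, 172.7]. Speed limits (degrees/s): [136.94, 136.94, 172.46, 172.46, 180, 180, 180].

INTERFACE

Orientations are given as a 3x3 rotation matrix whose columns are the frame's x, y, z axes.
In Python, from rig import manip, read_camera, camera_params gives the robot as it stands.
- The arm moves only by the tool send_rows, never from a script. Its argument "motion" is a list of rows, each a list of 4 numbers: the shift along the tool's x, y, z in cm, then the turn about the tool's z in degrees. A call has 1 to 20 rows; each row is the pose to reach, as a shift and turn from the pose commanded when the call began, along the tool's axes at that moment; what a row does not reach only later rows make up. A row lasts 1/8 s, in which the tool goes at most 62.5 mm and 10.7 degrees, less where a joint would pass 70% of its speed; a pose out of reach is approached as far as the arm can. A call with a gripper value outside its range is refused whole. "claw" is the finger opening in cm, from 0 to 8.54, set as the call begins (left out, the last holds). The fingers move at their own pace and stop on an object; "squeeze" is the grip in N (left out, the last holds). Time passes only in rows, so rows that repeat a pose let the fingers close. It gives the time, the measured TCP pose, the force, the opening and the grip force at its end, in the units of the state.
- manip.get_state(): the state, without advancing time (a new reading comes with each control period).
- read_camera(name): name is "scene" or "top" or "wrist"; returns the picture (400x640x3 uint8, blue, green, red); there is no depth.
- camera_params(name): a dict with "fx", "fy", "cx", "cy" (pixels), "rvec" (rotation vector, rad) and "tvec" (3), from world to camera coordinates, as OpenCV has them; the wrist camera has in their place "hand_eye" (4x4, takes a point from camera to tool coordinates, whose origin is the TCP and whose axes are the flange's). Camera axes: x right, y down, z forward; pixel columns grow to the right and rows downward; lengths in m; the calibration is good to about 2 mm. The wrist camera is an equidistant fisheye: a pixel r from the principal point sees the ray r / f radians off the axis. A picture is of the moment at which its call begins: read the wrist's pose just before it. camera_params takes no time and is no camera call.
- manip.job_done(): hands the job in; it is judged then, once.
The state is a dict: "time_s": time; "joints": joint angles; "joint_vel": joint speeds; "joint_efforts": joint torques, N m; "tcp_pos": TCP position; "tcp_rot": TCP orientation; "force": force on the tool from outside, world axes, zero at the start; "ft_torque": the same for the moment, N m; "width": opening from 0.0 (shut) to 1.0 (fully open); "finger_force": force on a finger pad.
Only numpy, scipy, OpenCV 4.12 (cv2) and the standard library are available. Lean on these libraries where they do the work, as an engineer would, in place of code of your own. Each camera call takes 0.05 s, during which the arm holds its last target. There are 200 camera calls.

## Working session

There is one attempt and no reset: what is moved stays moved. The work goes in short steps, Python scripts to look and compute and a tool call to move; the robot and the scene stay as the last step left them, time stands still between calls to the robot, and variables do not carry over. Pictures are saved under pics/ and viewed, at most 10 in all, crops included, and the job is handed in when it is done.

Besides the shell and the picture viewer there is one more tool, called after "Request:" in YAML: its name, and indented under it one key for each argument. send_rows: Moves the arm, as the interface text tells. Its arguments: {"type":"object","properties":{"motion":{"type":"array","items":{"type":"array","items":{"type":"number"}}},"claw":{"type":"number"},"squeeze":{"type":"number"}},"required":["motion"]}

```bash
ls; mkdir -p pics; python3 - <<'E'
from rig import manip, read_camera, camera_params
import cv2, numpy as np
for n in ("scene","top"):
    cv2.imwrite(f"pics/{n}0.png", read_camera(n)); print(n,camera_params(n))
print(camera_params("wrist"))
s=manip.get_state(); print(s["time_s"],s["tcp_pos"],s["tcp_rot"],s["force"],s["width"])
E
```

```text
pics
scene {'fx': 499.73225752116815, 'fy': 499.73225752116815, 'cx': 316.10020176137715, 'cy': 197.04065677150422, 'rvec': array([ 1.87038446,  1.96767926, -0.55984769]), 'tvec': array([ 0.03296363, -0.42586391,  1.80720922])}
top {'fx': 483.24834837840416, 'fy': 483.24834837840416, 'cx': 319.6197127658728, 'cy': 197.21044453162204, 'rvec': array([ 2.12681724, -2.13702629,  0.19636316]), 'tvec': array([-0.02143684,  0.55162326,  1.35157113])}
{'fx': 309.70691628693146, 'fy': 309.70691628693146, 'cx': 321.38903604056895, 'cy': 202.6173789130637, 'hand_eye': array([[-4.06804544e-04, -9.50929394e-01, -3.09407694e-01,
         7.87495228e-02],
       [ 9.99999864e-01, -4.87641144e-04,  1.83924997e-04,
         6.53860860e-04],
       [-3.25779608e-04, -3.09407578e-01,  9.50929464e-01,
        -1.43419885e-01],
       [ 0.00000000e+00,  0.00000000e+00,  0.00000000e+00,
         1.00000000e+00]])}
0.1 [ 0.15018659 -0.60623181  0.23037961] [[ 9.70657188e-01  2.40467082e-01 -4.53813647e-04]
 [ 2.40467507e-01 -9.70655748e-01  1.67236069e-03]
 [-3.83491298e-05 -1.73241636e-03 -9.99998499e-01]] [0.13049728 0.59900971 0.2777331 ] 1.0018322717851538
```

View pics/top0.png

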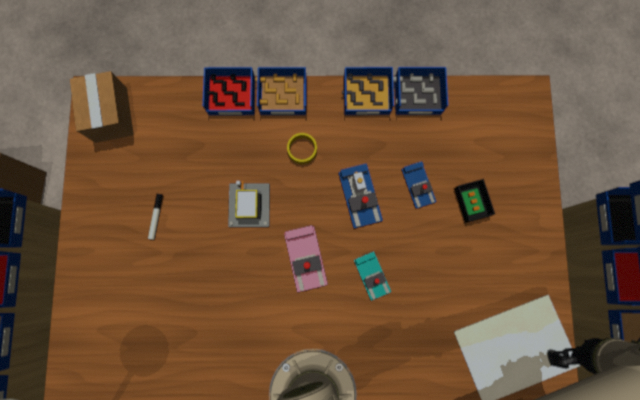

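View pics/scene0.png

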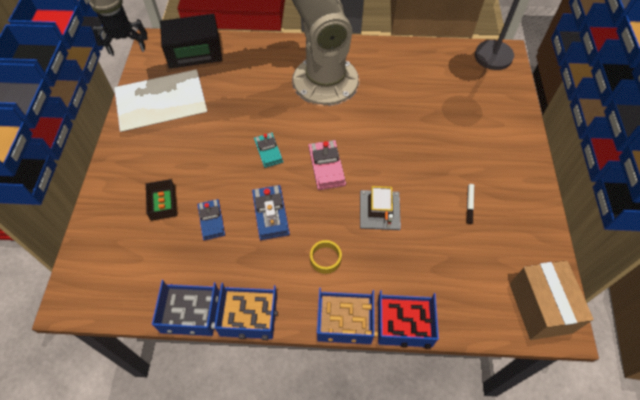

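The top view shows the large blue vise at about (360,196), with its red post at (365,201) and the cell at (359,182). The jig is at (248,204) and the tape at (302,148). The marker is at (155,216) and the box at (474,201). The pink, turquoise and small blue vises are decoys.

```bash
cat > h.py <<'E'
import cv2, numpy as np
from rig import manip, read_camera, camera_params
def ray(n,px,st=None):
    c=camera_params(n); px=np.asarray(px,float)
    if n=="wrist":
        u=(px[0]-c["cx"])/c["fx"]; v=(px[1]-c["cy"])/c["fy"]; r=np.hypot(u,v)+1e-12
        d=np.array([u/r*np.sin(r),v/r*np.sin(r),np.cos(r)]); H=c["hand_eye"]
        R=np.array(st["tcp_rot"]); p=np.array(st["tcp_pos"])
        return p+R@H[:3,3], R@H[:3,:3]@d
    R=cv2.Rodrigues(c["rvec"])[0]
    return -R.T@c["tvec"], R.T@np.array([(px[0]-c["cx"])/c["fx"],(px[1]-c["cy"])/c["fy"],1])
def onz(n,px,z,st=None):
    o,d=ray(n,px,st); return o+d*(z-o[2])/d[2]
def tri(rays):
    A=0;b=0
    for o,d in rays:
        d=d/np.linalg.norm(d); P=np.eye(3)-np.outer(d,d); A=A+P; b=b+P@o
    x=np.linalg.solve(A,b); return x,[np.linalg.norm(np.cross(x-o,d/np.linalg.norm(d))) for o,d in rays]
def blobs(img,lo,hi,roi=None,amin=6):
    hsv=cv2.cvtColor(img,cv2.COLOR_BGR2HSV); m=cv2.inRange(hsv,np.array(lo),np.array(hi))
    if roi is not None:
        k=np.zeros_like(m); x0,y0,x1,y1=roi; k[y0:y1,x0:x1]=1; m*=k
    n,l,s,c=cv2.connectedComponentsWithStats(m)
    return m,[(s[i,4],c[i]) for i in range(1,n) if s[i,4]>=amin]
E
python3 - <<'E'
from h import *
T=cv2.imread("pics/top0.png"); S=cv2.imread("pics/scene0.png")
for nm,img,roi in (("top",T,(335,160,390,232)),("scene",S,(250,180,292,242))):
    m,b=blobs(img,(0,120,80),(8,255,255),roi,3); print(nm,"red",b)
    m,b=blobs(img,(100,120,60),(125,255,255),roi,3); 
    c=cv2.findNonZero(m); r=cv2.minAreaRect(c); print("blue",r)
    if nm=="top":
        for p in cv2.boxPoints(r): print(onz("top",p,0.02).round(4))
    m,b=blobs(img,(20,100,100),(35,255,255),(225,175,275,235) if nm=="top" else (355,180,405,232),3)
    r=cv2.minAreaRect(cv2.findNonZero(m)); print("yellow",r,b)
    print([onz(nm,p,0.067).round(4).tolist() for p in cv2.boxPoints(r)])
for roi,z,n in (((285,128,320,168),.036,"tape"),):
    m,b=blobs(T,(20,100,80),(35,255,255),roi); print(n,[onz("top",c,z).round(3) for a,c in b])
print(onz("top",(155,216),.01),onz("top",(474,201),.04))
cv2.imwrite("pics/c1.png",np.hstack([cv2.resize(T[150:240,325:395],None,fx=5.7,fy=5.7,interpolation=2),cv2.resize(T[170:260,215:275],None,fx=5.7,fy=5.7,interpolation=2)]))
E
```

```text
top red [(np.int32(41), array([364.75609756, 199.        ]))]
blue ((359.6509704589844, 195.52830505371094), (59.06503677368164, 28.983076095581055), 74.05460357666016)
[ 0.6357 -0.0785  0.02  ]
[ 0.6599 -0.1623  0.02  ]
[ 0.4881 -0.2062  0.02  ]
[ 0.465  -0.1239  0.02  ]
yellow ((245.78248596191406, 203.22010803222656), (21.481361389160156, 28.350400924682617), 2.38594388961792) [(np.int32(131), array([245.09160305, 204.51908397]))]
[[0.4925, 0.2179, 0.067], [0.5744, 0.2166, 0.067], [0.5715, 0.1551, 0.067], [0.4896, 0.157, 0.067]]
scene red [(np.int32(17), array([266.58823529, 192.11764706]))]
blue ((270.219970703125, 211.04000854492188), (46.24478530883789, 28.142852783203125), 81.8698959350586)
yellow ((381.5, 198.0), (24.0, 21.0), 90.0) [(np.int32(142), array([381.25352113, 199.33098592]))]
[[0.4942, 0.1572, 0.067], [0.4912, 0.2195, 0.067], [0.5738, 0.2174, 0.067], [0.5767, 0.1568, 0.067]]
tape [array([0.705, 0.028, 0.036])]
[0.5041675  0.46209877 0.01      ] [ 0.5399855  -0.47473725  0.04      ]
```

View pics/c1.png

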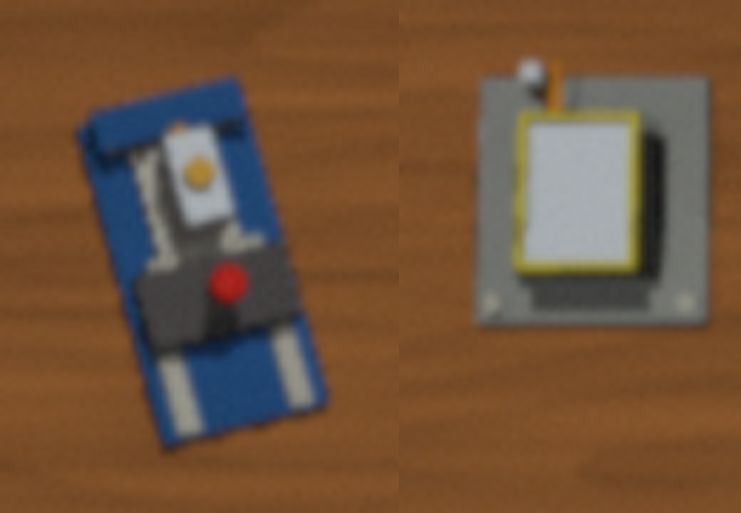

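The crops show the post on the sliding jaw and the cell's stud beyond it. The vise's +x points away from the robot, with a yaw of about 15°. The nest is nearly aligned with world x, and the gauge post is on the far left. Next I compute targets.

```bash
cat >> h.py <<'E'
def shift(target,yaw=None):
    s=manip.get_state(); R=np.array(s["tcp_rot"]); d=R.T@(np.asarray(target)-s["tcp_pos"])*100
    a=np.degrees(np.arctan2(R[1,0],R[0,0])); print("at",np.round(s["tcp_pos"],4),"yaw",a.round(2),"shift cm",d.round(2),"turn",None if yaw is None else -round(yaw-a,2))
E
python3 - <<'E'
from h import *
print(tri([ray("top",(364.756,199)),ray("scene",(266.6,192.1))]))
p=onz("top",(364.756,199),.086); q=onz("scene",(266.6,192.1),.086); print(p,q)
T=cv2.imread("pics/top0.png"); 
m,b=blobs(T,(12,110,110),(30,255,255),(350,165,372,195),2); print(b,[onz("top",c,.094) for a,c in b])
hsv=cv2.cvtColor(T,cv2.COLOR_BGR2HSV)
m=cv2.inRange(hsv,(0,0,60),(179,70,175)); k=np.zeros_like(m);k[180:230,226:273]=1;m*=k
r=cv2.minAreaRect(cv2.findNonZero(m)); print("base",r,[onz("top",c,.012).round(4).tolist() for c in cv2.boxPoints(r)])
p[2]=.2; shift(p,15)
E
```

```text
(array([ 0.53982504, -0.15024169,  0.08199811]), [np.float64(0.0012426634956049056), np.float64(0.0012426634956049078)])
[ 0.5392354  -0.15107898  0.086     ] [ 0.54229646 -0.14836207  0.086     ]
[(np.int32(3), array([351., 165.])), (np.int32(25), array([370.16, 168.72])), (np.int32(16), array([359.5, 180. ]))] [array([ 0.63597667, -0.11332529,  0.094     ]), array([ 0.62492778, -0.1674941 ,  0.094     ]), array([ 0.59235126, -0.13660145,  0.094     ])]
base ((248.84010314941406, 203.93649291992188), (40.60009002685547, 45.274539947509766), 1.6846842765808105) [[0.4733, 0.2459, 0.012], [0.6094, 0.2458, 0.012], [0.6053, 0.1244, 0.012], [0.4693, 0.1266, 0.012]]
at [ 0.1502 -0.6062  0.2304] yaw 13.91 shift cm [ 48.71 -34.82   3.1 ] turn -1.09
```

Request:
send_rows:
  motion:
    - [2,-1.4,0.3,-1]
    - [6,-4.3,0.6,-1]
    - [10.5,-7.5,1,-1]
    - [15,-10.7,1.2,-1]
    - [19.5,-13.9,1.5,-1]
    - [24,-17.1,2,-1]
    - [28.5,-20.4,2.2,-1]
    - [33,-23.6,2.5,-1]
    - [37.5,-26.8,3,-1]
    - [42,-30,3,-1]
    - [46,-32.9,3,-1]
    - [48.7,-34.8,3,-1]
    - [48.7,-34.8,3,-1]
    - [48.7,-34.8,3,-1]
  claw: 8.5
  squeeze: 40

```text
time_s: 1.85
tcp_pos: [0.5387, -0.1526, 0.2009]
tcp_rot: [[0.966, 0.257, -0.001], [0.257, -0.966, -0.0], [-0.001, -0.0, -1.0]]
force: [-0.1, 0.5, 0.8]
width: 0.995
finger_force: 0.0
```

```bash
python3 - <<'E'
from h import *
s=manip.get_state(); W=read_camera("wrist"); cv2.imwrite("pics/w1.png",W)
np.save("s1.npy",{k:s[k] for k in("tcp_pos","tcp_rot")},allow_pickle=True)
m,b=blobs(W,(0,120,80),(8,255,255),None,20); print([(a,c.round(1),onz("wrist",c,.088,s).round(4)) for a,c in b])
m,b=blobs(W,(12,110,110),(30,255,255),None,20); print([(a,c.round(1),onz("wrist",c,.094,s).round(4)) for a,c in b][:12])
print(s["time_s"],s["tcp_pos"],s["force"])
E
```

```text
[(np.int32(28), array([59.2, 80.4]), array([0.5949, 0.1494, 0.088 ])), (np.int32(336), array([317.7, 197.5]), array([ 0.538 , -0.1501,  0.088 ])), (np.int32(132), array([489.4, 196.8]), array([ 0.5813, -0.3089,  0.088 ])), (np.int32(47), array([147.3, 302. ]), array([0.3656, 0.0093, 0.088 ])), (np.int32(396), array([611.1, 359.8]), array([ 0.3588, -0.8157,  0.088 ]))]
[(np.int32(158032), array([310.4, 157.1]), array([ 0.5717, -0.1353,  0.094 ])), (np.int32(90), array([318.9, 100.3]), array([ 0.6182, -0.1301,  0.094 ])), (np.int32(249), array([318. , 134.2]), array([ 0.5915, -0.1364,  0.094 ])), (np.int32(50), array([550.4, 224.9]), array([ 0.5752, -0.4001,  0.094 ])), (np.int32(52), array([546.5, 239.3]), array([ 0.5586, -0.4039,  0.094 ])), (np.int32(48), array([542.8, 253.6]), array([ 0.5416, -0.4087,  0.094 ])), (np.int32(475), array([178.9, 366.2]), array([ 0.2744, -0.0332,  0.094 ])), (np.int32(1043), array([463.2, 375.1]), array([ 0.3511, -0.3982,  0.094 ]))]
1.85 [ 0.53873744 -0.152555    0.20086716] [-0.14515595  0.54943425  0.8154507 ]
```

View pics/w1.png

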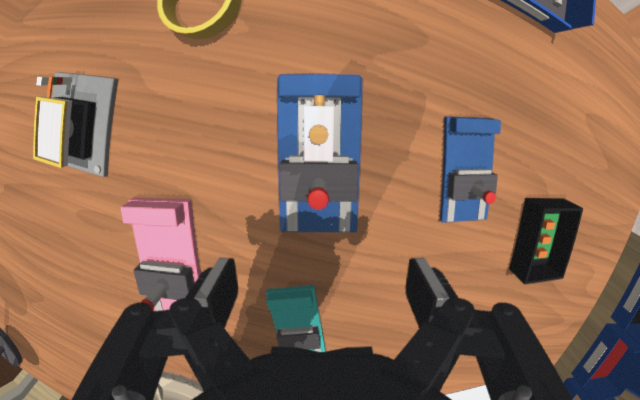

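The wrist view shows the vise centred, with the red cap at (318,198), the stud at (318,134) and the bed aligned with the tool. The post is at (0.538,-0.150) and the cell at (0.5915,-0.1364), at a yaw of about 14.5°. I go down onto the post.

```bash
python3 - <<'E'
from h import *
shift((.538,-.1501,.052),14.7)
E
```

```text
at [ 0.5385 -0.1531  0.201 ] yaw 14.81 shift cm [ 0.04 -0.31 14.9 ] turn 0.11
```

Request:
send_rows:
  motion:
    - [0,-0.3,2,0]
    - [0,-0.3,5,0]
    - [0,-0.3,8.5,0]
    - [0,-0.3,11.5,0]
    - [0,-0.3,13.5,0]
    - [0,-0.3,14.5,0]
    - [0,-0.3,14.9,0]
    - [0,-0.3,14.9,0]
  claw: 5

```text
time_s: 2.9
tcp_pos: [0.5388, -0.1493, 0.0528]
tcp_rot: [[0.966, 0.257, 0.001], [0.257, -0.966, -0.0], [0.001, 0.0, -1.0]]
force: [1.1, -0.3, -0.2]
width: 0.582
finger_force: 0.0
```

Request:
send_rows:
  motion:
    - [0,0,0,0]
    - [0,0,0,0]
    - [0,0,0,0]
    - [0,0,0,0]
    - [0,0,0,0]
    - [0,0,0,0]
  claw: 0
  squeeze: 30

```text
time_s: 3.65
tcp_pos: [0.539, -0.149, 0.053]
tcp_rot: [[0.966, 0.257, 0.001], [0.257, -0.966, -0.0], [0.001, 0.001, -1.0]]
force: [-1.3, 0.3, 5.8]
width: 0.212
finger_force: 29.2
```

Request:
send_rows:
  motion:
    - [-0.3,0,0,0]
    - [-0.9,0,0,0]
    - [-1.5,0,0,0]
    - [-2.1,0,0,0]
    - [-2.7,0,0,0]
    - [-3.2,0,0,0]
    - [-3.6,0,0,0]
    - [-3.6,0,0,0]
    - [-3.6,0,0,0]
    - [-3.6,0,0,0]

```text
time_s: 4.9
tcp_pos: [0.5037, -0.158, 0.053]
tcp_rot: [[0.966, 0.257, 0.001], [0.257, -0.966, -0.0], [0.0, 0.0, -1.0]]
force: [0.4, 1.2, 9.3]
width: 0.205
finger_force: 29.6
```

Request:
send_rows:
  motion:
    - [0,0,0,0]
    - [0,0,0,0]
    - [0,0,0,0]
    - [0,0,0,0]
  claw: 5

```text
time_s: 5.4
tcp_pos: [0.5035, -0.1581, 0.0521]
tcp_rot: [[0.966, 0.257, -0.001], [0.257, -0.966, 0.0], [-0.001, -0.0, -1.0]]
force: [0.5, -0.7, -0.0]
width: 0.587
finger_force: 0.0
```

Request:
send_rows:
  motion:
    - [0,0,-1,0]
    - [0,0,-4,0]
    - [0,0,-8,0]
    - [0.5,0,-11,0]
    - [1,0,-13,0]
    - [1,0,-13,0]
    - [1,0,-13,0]

```text
time_s: 6.28
tcp_pos: [0.5129, -0.1555, 0.1817]
tcp_rot: [[0.966, 0.257, -0.001], [0.257, -0.966, 0.0], [-0.001, -0.0, -1.0]]
force: [-0.4, -0.5, -1.1]
width: 0.586
finger_force: 0.0
```

```bash
python3 - <<'E'
from h import *
s=manip.get_state(); W=read_camera("wrist"); cv2.imwrite("pics/w2.png",W)
for lo,hi,z,roi in (((0,120,80),(8,255,255),.088,(220,120,420,330)),((12,110,110),(26,255,255),.094,(290,60,350,180))):
    m,b=blobs(W,lo,hi,roi,20); print([(a,c.round(1),onz("wrist",c,z,s).round(4)) for a,c in b])
hsv=cv2.cvtColor(W,cv2.COLOR_BGR2HSV)
m=cv2.inRange(hsv,(0,0,170),(179,60,255)); n,l,st,c=cv2.connectedComponentsWithStats(m)
for i in range(1,n):
    if st[i,4]>150 and 250<c[i][0]<390 and 40<c[i][1]<250: 
        r=cv2.minAreaRect(cv2.findNonZero((l==i).astype(np.uint8))); print(r,[onz("wrist",q,.086,s).round(4).tolist() for q in cv2.boxPoints(r)])
shift((.5915,-.1364,.2),14.5)
cv2.imwrite("pics/w2c.png",cv2.resize(W[50:250,220:420],None,fx=3,fy=3,interpolation=2))
E
```

```text
[(np.int32(443), array([321.3, 217.8]), array([ 0.5019, -0.1591,  0.088 ]))]
[(np.int32(72), array([323.1,  68.2]), array([ 0.6162, -0.13  ,  0.094 ])), (np.int32(298), array([322.7, 102.5]), array([ 0.5913, -0.1363,  0.094 ]))]
((322.5, 103.5), (63.0, 45.0), 90.0) [[0.6099, -0.1137, 0.086], [0.6187, -0.1465, 0.086], [0.5715, -0.1594, 0.086], [0.5626, -0.1259, 0.086]]
((291.5, 153.0), (36.0, 11.0), 90.0) [[0.56, -0.1154, 0.086], [0.562, -0.1237, 0.086], [0.5343, -0.1306, 0.086], [0.5321, -0.1221, 0.086]]
((324.0, 156.5), (39.0, 66.0), 90.0) [[0.5594, -0.1195, 0.086], [0.5725, -0.1688, 0.086], [0.5427, -0.1776, 0.086], [0.5292, -0.1269, 0.086]]
at [ 0.5127 -0.1555  0.1813] yaw 14.91 shift cm [ 8.11  0.18 -1.88] turn 0.41
```

View pics/w2c.png

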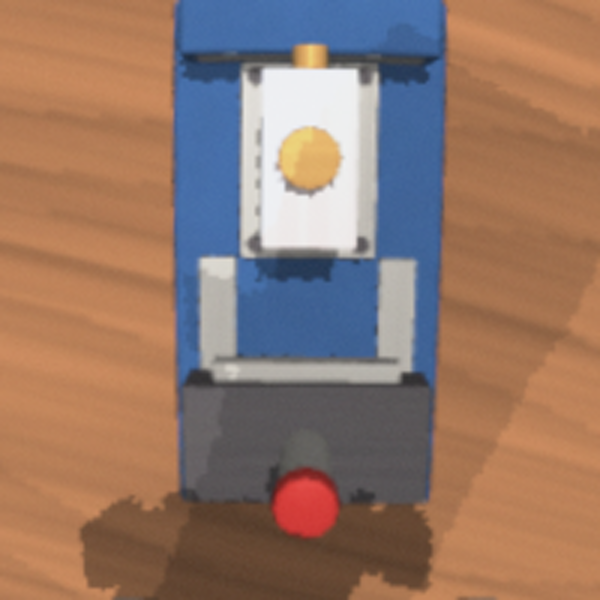

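The jaw is open by about 37 mm and the toe is clear of the foot. The cell hasn't moved (stud at (0.5913,-0.1363)) and is aligned with the tool. Next I grip it.

Request:
send_rows:
  motion:
    - [1,0,0,0.3]
    - [3,0.1,0,0.3]
    - [5.5,0.2,0,0.3]
    - [7.5,0.2,0,0.3]
    - [8.1,0.2,0.5,0.3]
    - [8.1,0.2,2.5,0.3]
    - [8.1,0.2,5.5,0.3]
    - [8.1,0.2,8.5,0.3]
    - [8.1,0.2,11,0.3]
    - [8.1,0.2,12.5,0.3]
    - [8.1,0.2,13.1,0.3]
    - [8.1,0.2,13.1,0.3]
  claw: 6

```text
time_s: 7.82
tcp_pos: [0.5923, -0.1366, 0.0515]
tcp_rot: [[0.968, 0.252, 0.0], [0.252, -0.968, 0.0], [0.0, -0.0, -1.0]]
force: [0.1, -0.3, 0.7]
width: 0.704
finger_force: 0.0
```

Request:
send_rows:
  motion:
    - [0,0,0,0]
    - [0,0,0,0]
    - [0,0,0,0]
    - [0,0,0,0]
    - [0,0,0,0]
    - [0,0,0,0]
  claw: 0
  squeeze: 80

```text
time_s: 8.57
tcp_pos: [0.5928, -0.1365, 0.0522]
tcp_rot: [[0.968, 0.252, 0.001], [0.252, -0.968, -0.0], [0.001, 0.001, -1.0]]
force: [-0.9, 1.9, 5.7]
width: 0.264
finger_force: 78.5
```

Request:
send_rows:
  motion:
    - [0,0,-0.5,0]
    - [0,0,-1.5,0]
    - [0,0,-3.5,0]
    - [0,0,-6,0]
    - [0,0,-9,0]
    - [0,0,-11,0]
    - [0,0,-12,0]
    - [0,0,-12,0]

```text
time_s: 9.57
tcp_pos: [0.5924, -0.1367, 0.1717]
tcp_rot: [[0.968, 0.252, 0.001], [0.252, -0.968, -0.0], [0.001, 0.0, -1.0]]
force: [1.2, 0.3, -4.5]
width: 0.272
finger_force: 78.6
```

```bash
python3 - <<'E'
from h import *
s=manip.get_state(); print(s["width"],s["finger_force"],s["force"])
shift((.525,.187,.172),-1.2)
E
```

```text
0.2718197856611767 78.58693774825952 [ 1.21227236  0.33828526 -4.53511095]
at [ 0.5924 -0.1367  0.1717] yaw 14.61 shift cm [  1.65 -33.03  -0.04] turn 15.81
```

Lifted, with about 3–4 N hanging from the gripper. Now I carry it over towards the nest.

Request:
send_rows:
  motion:
    - [0.1,-1,0,0]
    - [0.2,-4,0,2]
    - [0.4,-8,0,4]
    - [0.6,-12,0,6]
    - [0.8,-16,0,8]
    - [1,-20,0,10]
    - [1.2,-24,0,12]
    - [1.4,-28,0,14]
    - [1.6,-31,0,15.8]
    - [1.7,-33,0,15.8]
    - [1.7,-33,0,15.8]
    - [1.7,-33,0,15.8]

```text
time_s: 11.08
tcp_pos: [0.5252, 0.1861, 0.1707]
tcp_rot: [[1.0, -0.021, -0.001], [-0.021, -1.0, -0.001], [-0.001, 0.001, -1.0]]
force: [0.0, -0.3, -2.6]
width: 0.275
finger_force: 78.6
```

```bash
python3 - <<'E'
from h import *
s=manip.get_state(); W=read_camera("wrist"); cv2.imwrite("pics/w3.png",W)
print(s["tcp_pos"],s["force"],s["width"])
m,b=blobs(W,(20,110,100),(35,255,255),(180,20,460,400),20); print(b)
r=cv2.minAreaRect(cv2.findNonZero(m)); print(r,[onz("wrist",q,.067,s).round(4).tolist() for q in cv2.boxPoints(r)])
S=read_camera("scene"); T=read_camera("top"); cv2.imwrite("pics/s3.png",S); cv2.imwrite("pics/t3.png",T)
E
```

```text
[0.52520531 0.18612246 0.17068109] [ 0.02340307 -0.3272179  -2.59727659] 0.27465548475894774
[(np.int32(174), array([450.44252874,  30.91954023])), (np.int32(766), array([316.95300261, 159.21148825]))]
((376.4146728515625, 119.76828002929688), (75.11959075927734, 234.88534545898438), 51.34019470214844) [[0.5582, 0.2338, 0.067], [0.6825, 0.08, 0.067], [0.6357, 0.0358, 0.067], [0.506, 0.197, 0.067]]
```

View pics/w3.png

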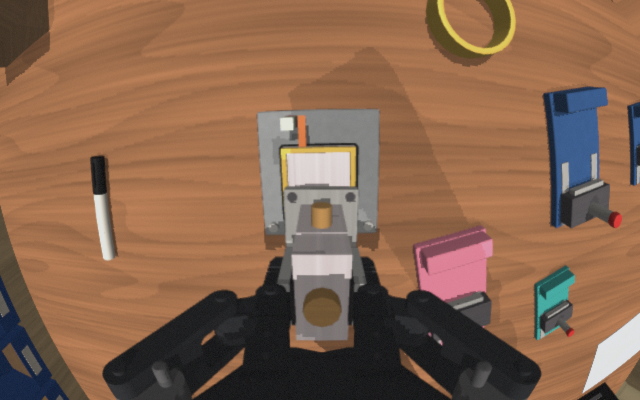

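The wrist view shows the far rim corners at about (281,146) and (356,144). The held cell's foot has its far corners at about (285,188) and (358,187), and the cell looks upright. I measure both.

```bash
python3 - <<'E'
from h import *
s=manip.get_state(); W=cv2.imread("pics/w3.png")
m,_=blobs(W,(18,110,90),(35,255,255),(270,130,370,190),20)
ys,xs=np.nonzero(m)
top=[(x,ys[xs==x].min()) for x in range(286,352)]
k=np.polyfit([p[0] for p in top],[p[1]-.5 for p in top],1)
L=np.median([xs[ys==y].min() for y in range(155,180)]);Rr=np.median([xs[ys==y].max()+1 for y in range(155,180)])
print(k,L,Rr)
far=[onz("wrist",(x,np.polyval(k,x)),.067,s) for x in (290,348)]
sl=[onz("wrist",(xs[ys==y].min()-.5,y),.067,s)[:2] for y in (152,160,170,180)]
sr=[onz("wrist",(xs[ys==y].max()+.5,y),.067,s)[:2] for y in (152,160,170,180)]
print("far",np.round(far,4).tolist(),"L",np.round(sl,4).tolist(),"R",np.round(sr,4).tolist())
for z in (.139,.141): print("foot",[onz("wrist",p,z,s).round(4).tolist() for p in ((284.5,187.5),(358.5,187))], "stud", onz("wrist",(321.5,307),.213,s))
cv2.imwrite("pics/w3c.png",cv2.resize(W[130:250,250:390],None,fx=5,fy=5,interpolation=2))
E
```

```text
[-1.80356956e-02  1.52517096e+02] 281.0 356.0
far [[0.5715, 0.2091, 0.067], [0.5712, 0.1624, 0.067]] L [[0.5679, 0.2178], [0.5613, 0.2173], [0.553, 0.2177], [0.5445, 0.2174]] R [[0.5664, 0.1563], [0.5598, 0.1563], [0.5515, 0.1563], [0.543, 0.1563]]
foot [[0.5574, 0.2059, 0.139], [0.5567, 0.1623, 0.139]] stud [0.52719184 0.18488577 0.213     ]
foot [[0.5579, 0.2057, 0.141], [0.5572, 0.1625, 0.141]] stud [0.52719184 0.18488577 0.213     ]
```

View pics/w3c.png

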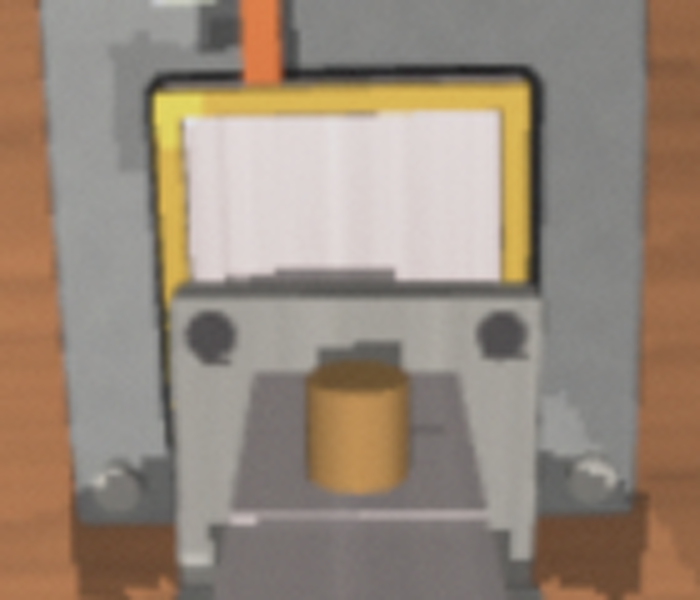

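Request:
send_rows:
  motion:
    - [0.3,-0.1,0,0]
    - [0.6,-0.2,1,0]
    - [0.66,-0.2,2.5,0]
    - [0.66,-0.2,4,0]
    - [0.66,-0.2,5.2,0]
    - [0.66,-0.2,5.9,0]
    - [0.66,-0.2,6,0]
    - [0.66,-0.2,6,0]
    - [0.66,-0.2,6,0]

```text
time_s: 12.35
tcp_pos: [0.5324, 0.189, 0.1119]
tcp_rot: [[1.0, -0.021, 0.001], [-0.021, -1.0, 0.0], [0.001, -0.0, -1.0]]
force: [-0.6, 0.6, -2.7]
width: 0.27
finger_force: 78.8
```

```bash
python3 - <<'E'
from h import *
s=manip.get_state(); W=read_camera("wrist"); cv2.imwrite("pics/w4.png",W)
np.save("s4.npy",{k:s[k] for k in("tcp_pos","tcp_rot")},allow_pickle=True)
print(s["tcp_pos"],s["force"],s["width"])
cv2.imwrite("pics/w4c.png",cv2.resize(W[110:260,240:400],None,fx=4,fy=4,interpolation=2))
E
```

```text
[0.53240778 0.18901751 0.11193738] [-0.64434712  0.59423919 -2.6874548 ] 0.27008990066530647
```

View pics/w4c.png

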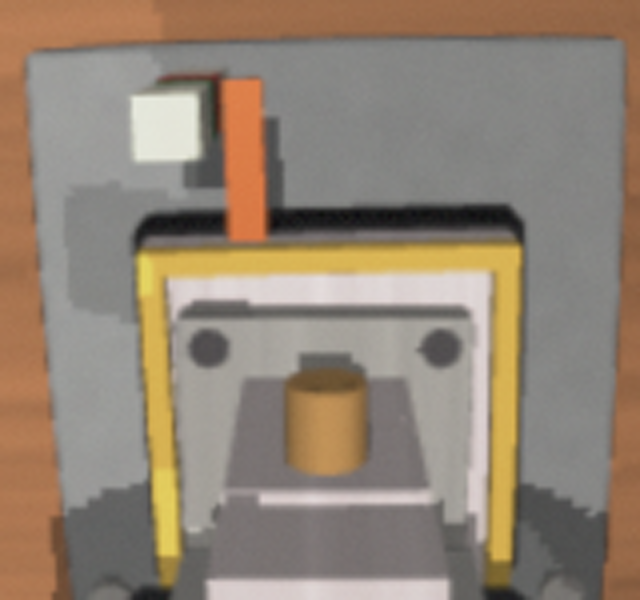

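```bash
python3 - <<'E'
from h import *
s=np.load("s4.npy",allow_pickle=True).item()
f=lambda x,y:(240+(x-1.5)/4,110+(y-1.5)/4)
print("rim outer far",onz("wrist",f(329,244),.067,s),"inner",onz("wrist",f(329,273),.067,s))
print("foot bottom",onz("wrist",f(325,306),.0737,s),"top",onz("wrist",f(325,318),.0817,s))
print("rim in L,R",onz("wrist",f(167,278),.067,s),onz("wrist",f(493,272),.067,s))
print("foot L,R",onz("wrist",f(178,320),.0817,s),onz("wrist",f(472,319),.0817,s))
E
```

```text
rim outer far [0.57097562 0.18710522 0.067     ] inner [0.56634074 0.18720109 0.067     ]
foot bottom [0.56279939 0.18789145 0.0737    ] top [0.56312191 0.18787171 0.0817    ]
rim in L,R [0.56615779 0.21267723 0.067     ] [0.56605513 0.1614394  0.067     ]
foot L,R [0.56331095 0.20937004 0.0817    ] [0.56255492 0.16639507 0.0817    ]
```

The foot sits inside the rim outline, under 1 mm off centre. I nudge it and lower it in steps.

Request:
send_rows:
  motion:
    - [-0.05,0.07,0,0]
    - [-0.05,0.07,0.3,0]
    - [-0.05,0.07,0.6,0]
    - [-0.05,0.07,0.9,0]
    - [-0.05,0.07,1.1,0]
    - [-0.05,0.07,1.25,0]
    - [-0.05,0.07,1.4,0]
    - [-0.05,0.07,1.4,0]
    - [-0.05,0.07,1.4,0]

```text
time_s: 13.52
tcp_pos: [0.5316, 0.1882, 0.0976]
tcp_rot: [[1.0, -0.021, 0.0], [-0.021, -1.0, 0.0], [0.0, -0.0, -1.0]]
force: [-3.4, -0.7, 3.9]
width: 0.269
finger_force: 80.0
```

Request:
send_rows:
  motion:
    - [0,0,0.15,0]
    - [0,0,0.3,0]
    - [0,0,0.45,0]
    - [0,0,0.6,0]
    - [0,0,0.75,0]
    - [0,0,0.85,0]
    - [0,0,0.85,0]
    - [0,0,0.85,0]
    - [0,0,0.85,0]

```text
time_s: 14.65
tcp_pos: [0.5317, 0.1883, 0.0894]
tcp_rot: [[1.0, -0.021, 0.001], [-0.021, -1.0, 0.0], [0.001, -0.0, -1.0]]
force: [-5.4, -2.1, 9.5]
width: 0.273
finger_force: 80.7
```

```bash
python3 - <<'E'
from h import *
s=manip.get_state(); W=read_camera("wrist"); cv2.imwrite("pics/w5.png",W); S=read_camera("scene"); cv2.imwrite("pics/s5.png",S)
np.save("s5.npy",{k:s[k] for k in("tcp_pos","tcp_rot")},allow_pickle=True)
print(s["tcp_pos"],s["force"],s["width"],s["ft_torque"])
a=cv2.resize(W[90:250,240:400],(560,560),interpolation=2); b=cv2.resize(S[170:240,345:374+41],None,fx=3,fy=3,interpolation=2)
b=cv2.copyMakeBorder(b,0,560-b.shape[0],0,0,0); cv2.imwrite("pics/c5.png",np.hstack([a,b]))
E
```

```text
[0.53166322 0.18826428 0.08942743] [-5.40866507 -2.12212342  9.45514859] 0.27311358050571716 [-0.65223136  1.2214155  -0.08253891]
```

View pics/c5.png

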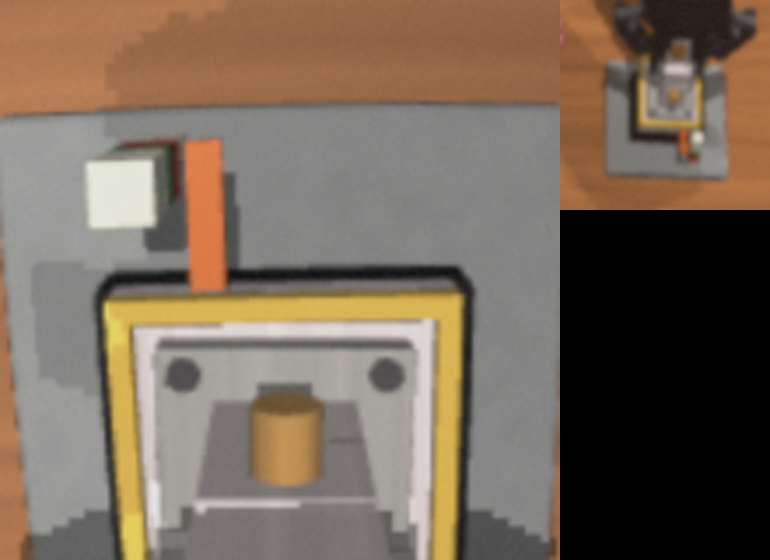

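```bash
python3 - <<'E'
from h import *
from scipy.optimize import brentq
def edges(fn,rows):
    W=cv2.imread(fn); m,_=blobs(W,(18,100,80),(35,255,255),(255,130,385,260),20)
    # soft edges from saturation crossing
    S=cv2.cvtColor(W,cv2.COLOR_BGR2HSV)[...,1].astype(float); out=[]
    for y in rows:
        x=np.nonzero(m[y])[0]; out.append((x.min()-.5,x.max()+.5,y))
    return out
s4=np.load("s4.npy",allow_pickle=True).item(); s5=np.load("s5.npy",allow_pickle=True).item()
def width(e,z,s): return np.mean([np.linalg.norm(onz("wrist",(a,y),z,s)-onz("wrist",(b,y),z,s)) for a,b,y in e])
e4=edges("pics/w4.png",range(178,206)); e5=edges("pics/w5.png",range(180,206)); print(e4[0],e4[-1],e5[0],e5[-1])
w=width(e4,.067,s4); print("w4",w, "rim z now",brentq(lambda z:width(e5,z,s5)-w,0.02,.09), brentq(lambda z:width(e5,z,s5)-.0605,0.02,.09))
f=lambda x,y:(240+(x-1.25)/3.5,90+(y-1.25)/3.5)
for z in (.049,.051,.053,.055): print(z,"foot bottom",onz("wrist",f(285,337),z,s5)[:2],"rim in",onz("wrist",f(285,323),z+.005,s5)[:2])
print("foot L,R",onz("wrist",f(155,349),.059,s5),onz("wrist",f(416,347),.059,s5))
T=read_camera("top"); cv2.imwrite("pics/t5.png",T)
for n,roi in(("pics/t3.png",(230,175,265,200)),("pics/t5.png",(230,175,265,200))):
    print(n,blobs(cv2.imread(n),(5,150,120),(16,255,255),roi,2)[1])
for n,roi in(("pics/scene0.png",(375,205,400,228)),("pics/s5.png",(375,205,400,228))):
    print(n,blobs(cv2.imread(n),(3,150,120),(16,255,255),roi,2)[1])
E
```

```text
(np.float64(273.5), np.float64(370.5), 178) (np.float64(275.5), np.float64(369.5), 205) (np.float64(268.5), np.float64(372.5), 180) (np.float64(270.5), np.float64(371.5), 205)
w4 0.0608956315416326 rim z now 0.05758928340316663 0.05872820518900495
0.049 foot bottom [0.5615788  0.18701831] rim in [0.56537369 0.1869338 ]
0.051 foot bottom [0.56211072 0.18700558] rim in [0.56587805 0.18692165]
0.053 foot bottom [0.56264264 0.18699284] rim in [0.56638241 0.1869095 ]
0.055 foot bottom [0.56317455 0.1869801 ] rim in [0.56688677 0.18689735]
foot L,R [0.56267103 0.20873651 0.059     ] [0.5620934  0.16509877 0.059     ]
pics/t3.png []
pics/t5.png []
pics/scene0.png [(np.int32(24), array([386. , 214.5]))]
pics/s5.png [(np.int32(20), array([385.8, 216.9]))]
```

The estimates of stage travel are 9.4 mm (rim), about 8.6 mm (force) and 10.8 mm (TCP). I press 2 mm more, to reach about 12 mm.

Request:
send_rows:
  motion:
    - [0,0,0.07,0]
    - [0,0,0.14,0]
    - [0,0,0.2,0]
    - [0,0,0.2,0]
    - [0,0,0.2,0]
    - [0,0,0.2,0]
    - [0,0,0.2,0]
    - [0,0,0.2,0]

```text
time_s: 15.8
tcp_pos: [0.5317, 0.1883, 0.0876]
tcp_rot: [[1.0, -0.021, 0.001], [-0.021, -1.0, 0.0], [0.001, -0.0, -1.0]]
force: [-6.5, -1.9, 10.5]
width: 0.267
finger_force: 80.8
```

```bash
python3 - <<'E'
from h import *
s=manip.get_state(); print(s["time_s"],s["tcp_pos"],s["force"],s["finger_force"],np.abs(s["joint_vel"]).max())
W=read_camera("wrist"); cv2.imwrite("pics/w6.png",W); T=read_camera("scene"); cv2.imwrite("pics/s6.png",T)
cv2.imwrite("pics/w6c.png",cv2.resize(W[90:220,250:350],None,fx=4.6,fy=4.6,interpolation=2))
print(blobs(T,(3,150,120),(16,255,255),(375,205,400,228),2)[1])
m,_=blobs(W,(18,100,80),(35,255,255),(255,130,385,260),20)
from scipy.optimize import brentq
e=[(np.nonzero(m[y])[0].min()-.5,np.nonzero(m[y])[0].max()+.5,y) for y in range(182,206)]
wd=lambda z:np.mean([np.linalg.norm(onz("wrist",(a,y),z,s)-onz("wrist",(b,y),z,s)) for a,b,y in e])
print("rim z",brentq(lambda z:wd(z)-.0609,.02,.09))
E
```

```text
15.8 [0.53169917 0.18828227 0.08756757] [-6.47813433 -1.89767396 10.48262128] 80.83173997700214 0.08062809994267976
[(np.int32(16), array([385.5, 216.5]))]
rim z 0.055657822819115056
```

View pics/w6c.png

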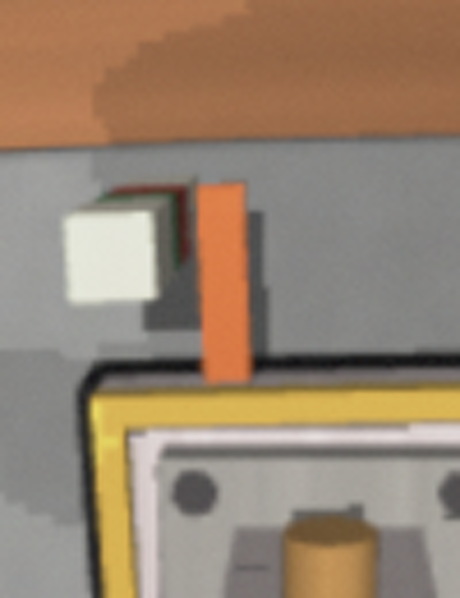

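The stage is about 11.5 mm down by every measure, with the cell seated level and centred and pressing with about 13 N. I hand it in.

```bash
python3 -c "
from rig import manip
print(manip.job_done())"
```

```text
the job is handed in; nothing more can be done
None
```

I handed the job in at about 16 s: the vise jaw is open about 37 mm, and the gripper still holds the cell in the nest with the stage about 11.5 mm down (10–13 mm by my different measures), but no pass/fail verdict came back.

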